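Hang the studio pail on its hook

TASK

The small metal pail is standing on the drawing. Hang it by its arched handle on the hook of the steel stand, so that it hangs freely above the table, and let go of it. Leave the bowl, the tin, the jar of brushes and the pliers where they are.

Things in the scene. Friction and masses are not known exactly. Their poses are not given: they have to be found in the camera images.
- pail: Bare metal pail, 116 mm across the rim, 100 mm at the foot, 80 mm tall, under 0.36 kg, with one stiff arched handle (does not fold), a round bar 10 mm thick spanning its y axis: uprights at y = +-61.5 mm, straight top bar from y = -48 to +48 mm, its centre 150 mm above the underside. Opening between rim and top bar 65 mm high, 113 mm wide. Origin: centre of the underside, z up.
- pail_grip (a point): Centre of the middle of the pail handle's straight top bar, 150 mm above the pail's underside. Axes as the pail's.
- stand: Fixed dark steel stand: base plate 120 x 120 x 12 mm, central upright post 16 mm thick and 224 mm tall, and one hook: a round bar 8 mm thick running level from the post along the stand's -x axis, bar centre 216 mm above the table, turned up at its free end. Origin: centre of the plate's underside, z up.
- hook_seat (a point): Point on top of the hook's level bar where the handle should hang, 100 mm from the post's axis, 220 mm above the table. Axes as the stand's: x points along the bar towards the post, y sideways. The level bar reaches 30 mm from here towards the tip and about 90 mm towards the post.
- hook_tip (a point): Topmost point of the hook's upturned free end, 146 mm from the post's axis and 244 mm above the table (24 mm above the seat): the handle's bar must pass over it.
- bowl: Bystander: blue ceramic bowl without handle, 120 mm across, 55 mm tall. Origin: centre of its underside.
- tin: Bystander: flat open steel tin 100 x 130 x 22 mm with enamel discs in it. Origin: centre of its underside.
- jar: Bystander: glass jar 72 mm across, 95 mm tall, with three brushes in it that reach about 225 mm high. Origin: centre of its underside.
- pliers: Bystander: pliers lying flat, about 150 mm long along x, 65 mm wide, 14 mm high. Origin: under the joint, on the table.

How it is judged:
At the end, for the whole second after the job is handed in: The middle of the handle's top bar lies on the level hook bar: within 35 mm sideways, 30 mm towards the tip or 45 mm towards the post from the seat point, 10 mm below to 15 mm above it. The stand bears the pail, its foot over 40 mm above the table, tilt under 20 degrees, speed under 0.05 m/s (x of pail_grip in the frame of hook_seat between -0.03 and 0.045 m and y of pail_grip in the frame of hook_seat between -0.035 and 0.035 m and z of pail_grip in the frame of hook_seat between -0.01 and 0.015 m and height (world z) of pail above 0.04 m and angle between pail's own z axis and vertical below 0.35 rad and contact force between pail and stand above 0.8 N and linear speed of pail below 0.05 m/s and angular speed of pail below 0.5 rad/s); the robot touches nothing.
It fails at once if the bowl is shifted by more than 30 mm (distance of bowl from where it was at the start of the episode above 0.03 m).
It fails at once if the tin of enamel discs is shifted by more than 30 mm (distance of tin from where it was at the start of the episode above 0.03 m).
It fails at once if the jar of brushes is shifted by more than 30 mm (distance of jar from where it was at the start of the episode above 0.03 m).
It fails at once if the pair of pliers is shifted by more than 30 mm (distance of pliers from where it was at the start of the episode above 0.03 m).
It fails at once if the jar of brushes is tipped by more than 30 degrees (angle between jar's own z axis and vertical above 0.52 rad).
It also fails if it takes over 45 s, if anything falls off the work surface, if the arm or the gripper's body presses on something with over 40 N, if the wrist force passes 120 N, or if a joint passes its speed limit or range.

ROBOT

A 6-joint arm with a two-finger parallel gripper is mounted at the origin on the work surface. World frame = base frame: x ahead of the robot, y to its left, z up, the work surface at z = 0. Lengths are in m, angles in rad, forces in N, time in s.
With the tool pointing down it reaches from about 0.35 to 0.85 m from the base axis. Payload 8.1 kg.
Tool frame: the origin (TCP) lies where the fingers leave the gripper's body, on its centre line; the fingertips stand 84 mm ahead of it and the grasp point (between the pads) lies 65 mm ahead of it; z points along the fingers, y is the line along which they close (so a half turn about z gives the same grasp; the last joint's range is limited). The gripper opens to 93 mm and grips with 3 to 60 N. Pads are 15 mm wide; open, the fingers measure 128 mm over their backs; the gripper's body (75 mm by 188 mm) begins 65 mm behind the grasp point.
Start: joints at [1.169, 0.13, 1.488, -0, 1.523, -0.085], TCP at [0.187, 0.57, 0.303] pointing down, gripper open.
Joint ranges: [-2.96, 2.96], [-0.89, 2.26], [0.02, 2.5], [-1.34, 4.48], [0, 2.73], [-2.66, 2.66]. Speed limits (rad/s): [2.39, 2.39, 2.79, 3.14, 3.14, 3.14].

INTERFACE

Orientations are given as a rotation vector (axis times angle).
In Python, from plant import robot gives the robot as it stands.
- The arm moves only by the shell command python3 -m jog 'ROWS' [FORCE]. ROWS is text: rows parted by semicolons, each of 5 numbers parted by spaces: the opening, from 0 (shut) to 1 (fully open), then the shift along the tool's x, y, z in m, then the turn about the tool's z in degrees. A call has 1 to 10 rows; each row shifts and turns the commanded pose from where the row before left it, along the tool's axes as they then stand; what a row does not reach is not made up. A row lasts 1/12 s, in which the tool goes at most 41.7 mm and 7.16 degrees, less where a joint would pass 70% of its speed; a pose out of reach is approached as far as the arm can. A call with a gripper value outside its range is refused whole. The fingers move at their own pace and stop on an object; FORCE is the grip in N (left out, the last holds). Time passes only in rows, so rows that do not move let the fingers close. It gives the time, the measured TCP pose, the force, the opening and the grip force at its end, in the units of the state.
- robot.read_state(): the state, without advancing time (a new reading comes with each control period).
- robot.read_camera(name): name is "scene" or "top" or "wrist"; returns a dict with "color" (420x560x3 uint8, red, green, blue), "intrinsics" (3x3 intrinsics, pixels), "pose" (4x4, takes a point from camera to world coordinates); the wrist camera has in their place "tool_from_camera" (4x4, takes a point from camera to tool coordinates, whose origin is the TCP and whose axes are the flange's). Camera axes: x right, y down, z forward; pixel columns grow to the right and rows downward; lengths in m; the calibration is good to about 2 mm. The wrist camera is an equidistant fisheye: a pixel r from the principal point sees the ray r / f radians off the axis. A picture is of the moment at which its call begins: read the wrist's pose just before it. There is no depth.
- robot.close_job(): hands the job in; it is judged then, once.
The state is a dict: "t": time; "q": joint angles; "dq": joint speeds; "joint_torque": joint torques, N m; "tool_pos": TCP position; "orientation": TCP orientation; "force": force on the tool from outside, world axes, zero at the start; "wrist_torque": the same for the moment, N m; "opening": finger opening in m; "gripper_force": force on a finger pad.
Only numpy, scipy, OpenCV 4.12 (cv2) and the standard library are available. Lean on these libraries where they do the work, as an engineer would, in place of code of your own. Each camera call takes 0.05 s, during which the arm holds its last target. There are 200 camera calls.

## Working session

There is one attempt and no reset: what is moved stays moved. The work goes in short steps, Python scripts to look and compute and a shell command to move; the robot and the scene stay as the last step left them, time stands still between calls to the robot, and variables do not carry over. Pictures are saved under pics/ and viewed, at most 10 in all, crops included, and the job is handed in when it is done.

```bash
mkdir -p pics; ls; python3 - <<'E'
from plant import robot
import cv2,numpy as np
np.set_printoptions(precision=4,suppress=True)
s=robot.read_state();print(s['t'],s['tool_pos'],s['orientation'],s['opening'])
for n in("scene","top","wrist"):
    c=robot.read_camera(n);cv2.imwrite(f"pics/{n}0.png",c['color'][...,::-1])
    print(n,c['intrinsics'].tolist());print(c.get('pose',c.get('tool_from_camera')))
E
```

```text
pics
0.0 [0.1867 0.5698 0.3017] [-0.4954 -3.1018  0.0027] 0.09290820211111503
scene [[394.33751477059604, 0.0, 284.6078199563804], [0.0, 394.33751477059604, 211.1434854116318], [0.0, 0.0, 1.0]]
[[-0.0423  0.7084 -0.7046  1.2607]
 [ 0.999   0.0374 -0.0224  0.0344]
 [ 0.0105 -0.7049 -0.7093  0.8297]
 [ 0.      0.      0.      1.    ]]
top [[410.683331361053, 0.0, 275.4378902221313], [0.0, 410.683331361053, 214.17198552370024], [0.0, 0.0, 1.0]]
[[ 0.0233 -0.9958  0.088   0.5263]
 [-0.9994 -0.0208  0.0289 -0.0022]
 [-0.027  -0.0886 -0.9957  0.981 ]
 [ 0.      0.      0.      1.    ]]
wrist [[325.19226210127806, 0.0, 282.5157013353221], [0.0, 325.19226210127806, 206.89803456888075], [0.0, 0.0, 1.0]]
[[-0.0002 -0.9682 -0.2502  0.0686]
 [ 1.     -0.0004  0.0008 -0.0001]
 [-0.0008 -0.2502  0.9682 -0.0823]
 [ 0.      0.      0.      1.    ]]
```

View pics/scene0.png

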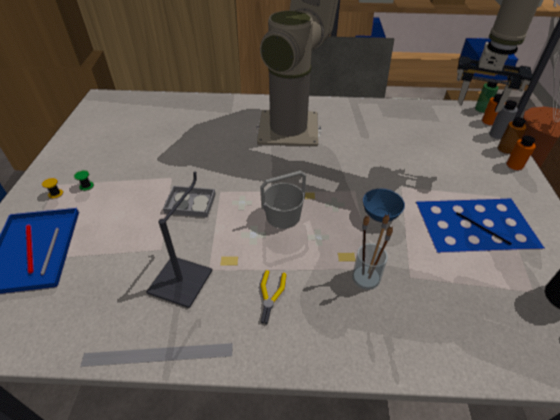

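View pics/top0.png

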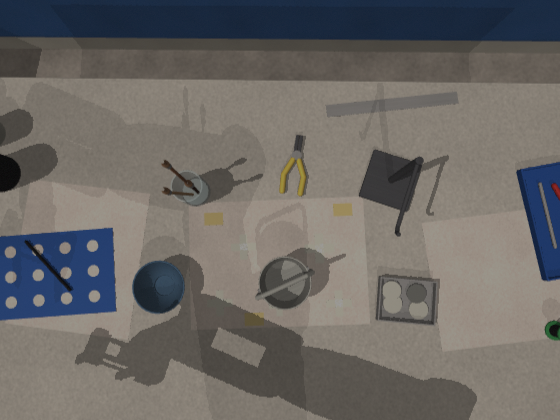

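Scene and top views: the pail is at top (285,283), with its handle bar from (258,296) to (312,271). The stand's post top is near (418,161) and the hook tip near (398,234). I'll enlarge these areas.

```bash
python3 - <<'E'
import cv2
t=cv2.imread("pics/top0.png")[135:325,235:445];s=cv2.imread("pics/scene0.png")[155:310,140:320]
f=lambda a,k:cv2.convertScaleAbs(cv2.resize(a,None,fx=k,fy=k,interpolation=cv2.INTER_CUBIC),alpha=1.5)
g1=f(t,3);g2=f(s,4)[:, :720]
cv2.imwrite("pics/ct.png",g1);cv2.imwrite("pics/cs.png",g2[:600])
E
```

```text
(no output)
```

View pics/ct.png

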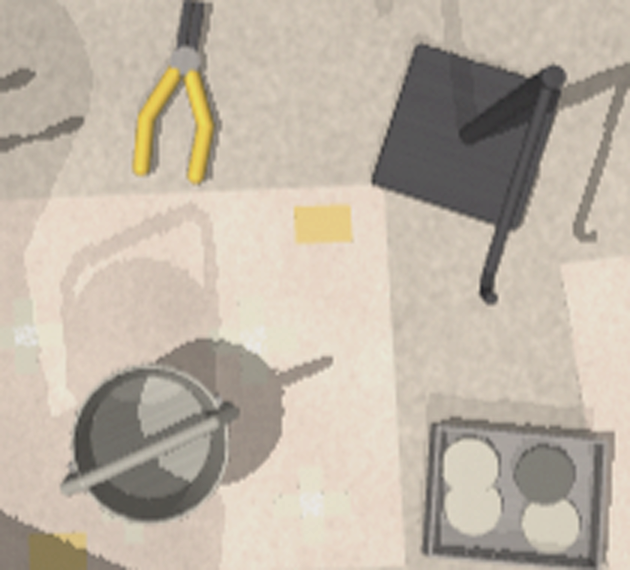

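View pics/cs.png

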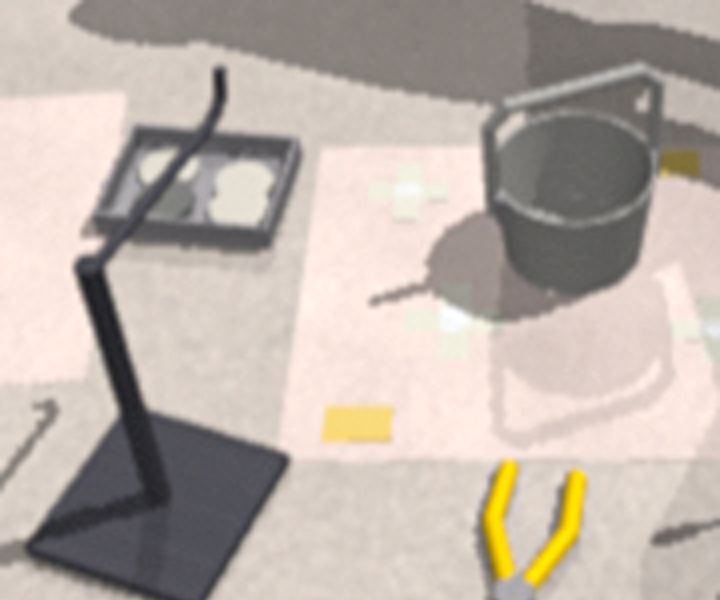

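Zoomed views: bar centre is at crop-top (149,448) and crop-scene (576,87). The hook tip is at (487,297) / (219,72), and the post top at (552,76) / (90,265).

```bash
cat > h.py <<'E'
import numpy as np
from plant import robot
from scipy.spatial.transform import Rotation as R
np.set_printoptions(precision=4,suppress=True)
C={n:robot.read_camera(n) for n in("top","scene")}
def ray(n,u,v):
    c=C[n];d=np.linalg.inv(c['intrinsics'])@[u,v,1];T=c['pose'];return T[:3,3],T[:3,:3]@(d/np.linalg.norm(d))
def plane(n,u,v,z):
    o,d=ray(n,u,v);return o+d*(z-o[2])/d[2]
def tri(a,b):
    A=np.zeros((3,3));y=np.zeros(3)
    for o,d in(a,b):
        P=np.eye(3)-np.outer(d,d);A+=P;y+=P@o
    return np.linalg.solve(A,y)
E
python3 - <<'E'
from h import *
T=lambda u,v:(235+(u+.5)/3-.5,135+(v+.5)/3-.5)
S=lambda u,v:(140+(u+.5)/4-.5,155+(v+.5)/4-.5)
for nm,a,b,z in(("bar",(149,448),(576,87),.15),("tip",(487,297),(219,72),.242),("post",(552,76),(90,265),.224),("barL",(80,480),(643,68),.15),("barR",(215,416),(510,105),.15)):
    print(nm,plane("top",*T(*a),z),plane("scene",*S(*b),z),tri(ray("top",*T(*a)),ray("scene",*S(*b))))
print("rim",plane("top",*T(152,444),.08),"foot",plane("scene",*S(150,495),.012))
for p in((420,43),(373,183),(515,228)):print("corner",plane("top",*T(*p),.012))
for p in((165,412),(290,460),(27,550),):print("corner s",plane("scene",*S(*p),.012))
s=robot.read_state();r=R.from_rotvec(s['orientation']).as_matrix();print(r,s['q'])
E
```

```text
bar [0.4599 0.0009 0.15  ] [0.4552 0.0048 0.15  ] [0.4602 0.0029 0.1541]
tip [ 0.5612 -0.1986  0.242 ] [ 0.5621 -0.1984  0.242 ] [ 0.5613 -0.1987  0.2413]
post [ 0.6997 -0.2437  0.224 ] [ 0.7014 -0.2409  0.224 ] [ 0.6998 -0.2429  0.2225]
barL [0.4377 0.0464 0.15  ] [0.4329 0.0491 0.15  ] [0.438  0.0476 0.1541]
barR [ 0.4822 -0.0427  0.15  ] [ 0.4758 -0.0377  0.15  ] [ 0.4823 -0.0398  0.1556]
rim [ 0.4572 -0.001   0.08  ] foot [ 0.6985 -0.2488  0.012 ]
corner [ 0.7731 -0.2074  0.012 ]
corner [ 0.66   -0.1708  0.012 ]
corner [ 0.6267 -0.2817  0.012 ]
corner s [ 0.6334 -0.2543  0.012 ]
corner s [ 0.6675 -0.1665  0.012 ]
corner s [ 0.7418 -0.3135  0.012 ]
[[-0.9502  0.3115 -0.0003]
 [ 0.3115  0.9502 -0.0008]
 [ 0.0001 -0.0008 -1.    ]] [ 1.1686  0.1308  1.4887  0.      1.523  -0.0854]
```

```bash
python3 -m jog '1 -.026 -.0272 0 0;1 -.026 -.0272 0 0;1 -.026 -.0272 0 0;1 -.026 -.0272 0 0;1 -.026 -.0272 0 0;1 -.026 -.0272 0 0;1 -.026 -.0272 0 0;1 -.026 -.0272 0 0;1 -.026 -.0272 0 0;1 -.026 -.0272 0 0'; python3 -m jog '1 -.026 -.0272 0 0;1 -.026 -.0272 0 0;1 -.026 -.0272 0 0;1 -.026 -.0272 0 0;1 -.026 -.0272 0 0;1 -.026 -.0272 0 0;1 0 0 0 6;1 0 0 0 6'; python3 -m jog '1 0 0 0 6;1 0 0 0 6;1 0 0 0 7;1 0 0 0 7;1 0 0 0 7;1 0 0 0 0;1 0 0 0 0'
cat > m.py <<'E'
import sys
from h import *
# usage: gx gy gz(TCP) axis_deg : remaining move in tool axes
g=np.array([float(a) for a in sys.argv[1:4]]);s=robot.read_state();r=R.from_rotvec(s['orientation']).as_matrix()
az=np.degrees(np.arctan2(r[1,0],r[0,0]));print("t",s['t'],"pos",s['tool_pos'],"xaz",az,"shift",r.T@(g-s['tool_pos']),"turn",-(float(sys.argv[4])-az),"open",s['opening'],"F",s['force'],"q6",s['q'][5])
E
python3 m.py .4468 .026 .217 116.9
python3 -c "
from h import *
import cv2
cv2.imwrite('pics/w1.png',robot.read_camera('wrist')['color'][...,::-1])"
```

```text
t: 1.08
tool_pos: [0.3495, 0.229, 0.3029]
orientation: [0.495, 3.102, 0.001]
force: [0.8, -1.0, -0.4]
opening: 0.0932
gripper_force: 0.0
t: 1.75
tool_pos: [0.4471, 0.0248, 0.3026]
orientation: [-0.83, -3.03, 0.001]
force: [-0.5, 0.1, 0.8]
opening: 0.093
gripper_force: 0.0
t: 2.33
tool_pos: [0.4466, 0.027, 0.3027]
orientation: [1.64, 2.68, -0.0]
force: [0.4, -0.5, 0.4]
opening: 0.0928
gripper_force: 0.0
t 2.4333 pos [0.4466 0.027  0.3027] xaz 117.08013294932134 shift [-0.001  -0.0003  0.0857] turn 0.18013294932133306 open 0.09282432683371424 F [ 0.5608 -0.3238  0.776 ] q6 -0.5268609616503749
```

View pics/w1.png

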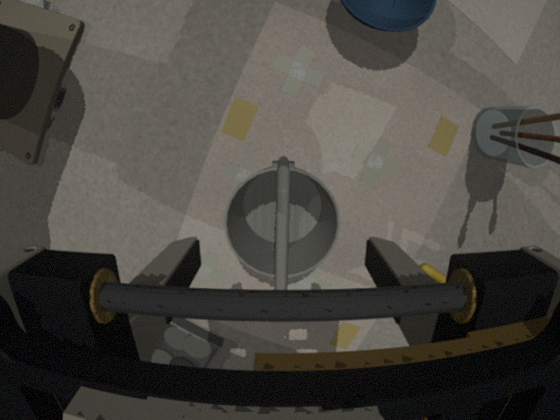

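The wrist view shows the bar vertical at column 283, centred between the fingers and aligned, with its far end at row 160. I'll descend and grip.

```bash
python3 -m jog '1 0 0 .028 0;1 0 0 .028 0;1 0 0 .02 0;1 0 0 .01 0;1 0 0 0 0;1 0 0 0 0;1 0 0 0 0' ; python3 -m jog '0 0 0 0 0;0 0 0 0 0;0 0 0 0 0;0 0 0 0 0;0 0 0 0 0;0 0 0 0 0;0 0 0 0 0;0 0 0 0 0;0 0 0 0 0;0 0 0 0 0' 50;  python3 m.py .4468 .026 .217 116.9
```

```text
t: 3.17
tool_pos: [0.4475, 0.027, 0.2184]
orientation: [1.644, 2.675, 0.002]
force: [0.4, -0.4, -0.1]
opening: 0.0931
gripper_force: 0.0
t: 4.0
tool_pos: [0.4466, 0.027, 0.2167]
orientation: [-1.645, -2.676, 0.0]
force: [-0.3, -0.2, 0.7]
opening: 0.0309
gripper_force: 0.0
t 4.1 pos [0.4466 0.027  0.2167] xaz 116.84840965707721 shift [-0.001  -0.0003 -0.0003] turn -0.0515903429227933 open 0.02328109347811719 F [-0.269  -0.3261 -0.2129] q6 -0.5228481542279615
```

```bash
python3 -m jog '0 0 0 0 0;0 0 0 0 0;0 0 0 0 0;0 0 0 0 0;0 0 0 0 0'; python3 -m jog '0 0 0 -.01 0;0 0 0 -.015 0;0 0 0 -.02 0;0 0 0 -.02 0;0 0 0 -.02 0;0 0 0 -.02 0;0 0 0 -.01 0;0 0 0 0 0;0 0 0 0 0;0 0 0 0 0';  python3 m.py .4468 .026 .333 116.9
python3 -c "
from h import *
import cv2
a=[c['color'][...,::-1] for c in C.values()]
a.append(robot.read_camera('wrist')['color'][...,::-1])
b=cv2.resize(cv2.convertScaleAbs(C['scene']['color'][100:300,140:400,::-1],alpha=1.4),None,fx=2,fy=2);b2=cv2.resize(a[2],(280,210))
o=np.zeros((400,800,3),np.uint8);o[:,:520]=b;o[:210,520:]=b2;cv2.imwrite('pics/l.png',o)"
```

```text
t: 4.52
tool_pos: [0.4466, 0.0269, 0.2167]
orientation: [-1.645, -2.676, 0.0]
force: [-1.2, -0.3, 0.5]
opening: 0.0087
gripper_force: 50.0
t: 5.35
tool_pos: [0.4461, 0.0271, 0.3303]
orientation: [-1.644, -2.675, 0.002]
force: [-0.0, 0.1, -2.6]
opening: 0.0087
gripper_force: 50.0
t 5.45 pos [0.446  0.0271 0.3301] xaz 116.84674166486745 shift [-0.0013  0.0002 -0.0029] turn -0.05325833513255418 open 0.00867716973264647 F [-0.7243 -0.1413 -2.3597] q6 -0.522829101290333
```

View pics/l.png

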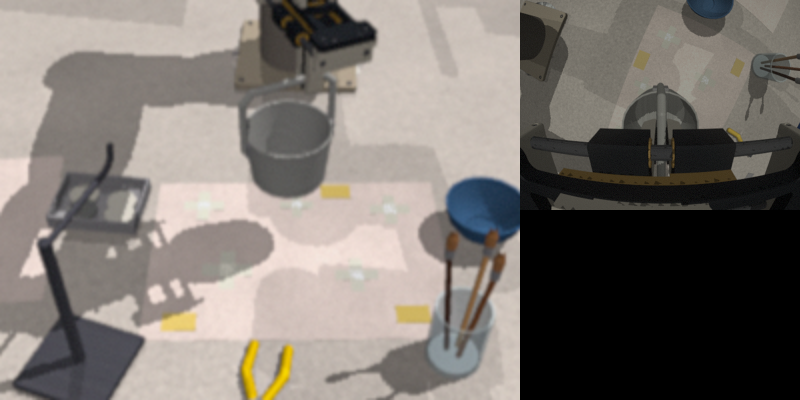

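Lifted level, with the bar at z≈0.264. Now I'll turn it and stage in front of the tip.

```bash
python3 -m jog '0 0 0 -.003 5;0 0 0 0 6;0 0 0 0 6;0 0 0 0 6;0 0 0 0 6;0 0 0 0 6;0 0 0 0 6;0 0 0 0 3.5;0 0 0 0 0;0 0 0 0 0';  python3 m.py .503 -.153 .334 72.3
```

```text
t: 6.43
tool_pos: [0.4465, 0.027, 0.3344]
orientation: [-2.534, -1.857, 0.001]
force: [-0.7, 0.2, -2.2]
opening: 0.0083
gripper_force: 50.0
t 6.5333 pos [0.4466 0.027  0.3345] xaz 72.47500058797763 shift [-0.1547  0.108   0.0005] turn 0.1750005879776353 open 0.008551291241925756 F [-0.2184 -0.6107 -2.2444] q6 0.25159415502911575
```

```bash
python3 -m jog '0 -.01 .007 0 0;0 -.0207 .0143 0 0;0 -.0207 .0143 0 0;0 -.0207 .0143 0 0;0 -.0207 .0143 0 0;0 -.0207 .0143 0 0;0 -.0207 .0143 0 0;0 -.0207 .0143 0 0;0 0 0 0 0;0 0 0 0 0';  python3 m.py .503 -.153 .334 72.3
python3 - <<'E'
from h import *
import cv2
t=cv2.resize(cv2.convertScaleAbs(C['top']['color'][130:330,290:450,::-1],alpha=1.4),None,fx=2.5,fy=2.5)
s=cv2.resize(cv2.convertScaleAbs(C['scene']['color'][110:310,130:290,::-1],alpha=1.4),None,fx=2.5,fy=2.5)
cv2.imwrite('pics/st.png',np.hstack([t,s]))
E
```

```text
t: 7.37
tool_pos: [0.5017, -0.1541, 0.3343]
orientation: [-2.536, -1.853, 0.001]
force: [-0.4, 0.5, -2.8]
opening: 0.0083
gripper_force: 50.0
t 7.4667 pos [ 0.5015 -0.1526  0.3344] xaz 72.38686935298274 shift [0.0001 0.0015 0.0004] turn 0.08686935298274534 open 0.008543592968460197 F [-0.3647  0.0241 -2.9079] q6 -0.08602191437542223
```

View pics/st.png

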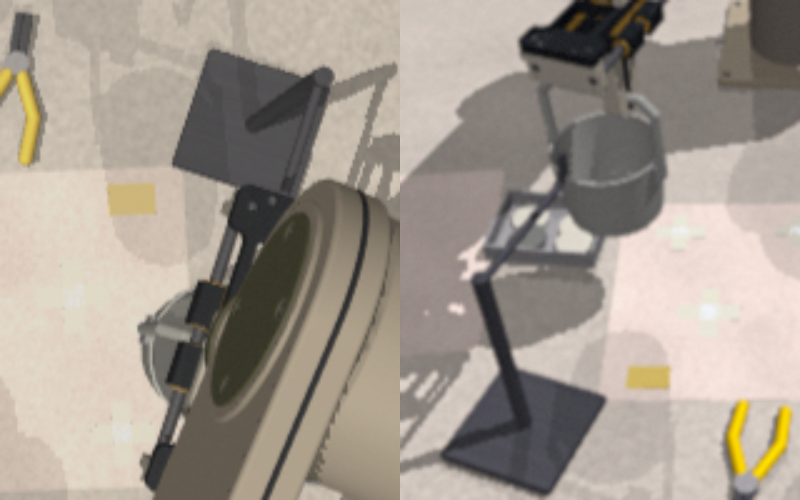

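```bash
python3 -m jog '0 0 .008 0 0;0 0 .012 0 0;0 0 .015 0 0;0 0 .015 0 0;0 0 .01 0 0;0 0 0 0 0';  python3 -m jog '0 0 .01 0 0;0 0 .015 0 0;0 0 .015 0 0;0 0 .015 0 0;0 0 .006 0 0;0 0 0 0 0;0 0 0 0 0;0 0 0 0 0'; python3 m.py .6175 -.189 .334 72.3
python3 - <<'E'
from h import *
import cv2
t=cv2.resize(cv2.convertScaleAbs(robot.read_camera('wrist')['color'][...,::-1],alpha=1.4)[100:400,200:400],None,fx=5/3,fy=5/3)
s=cv2.resize(cv2.convertScaleAbs(C['scene']['color'][110:310,100:280,::-1],alpha=1.4),None,fx=2.5,fy=2.5)
cv2.imwrite('pics/ho.png',np.hstack([t,s]))
E
```

```text
t: 8.07
tool_pos: [0.5605, -0.1711, 0.3345]
orientation: [2.534, 1.856, 0.001]
force: [0.6, -0.0, -2.7]
opening: 0.0085
gripper_force: 50.0
t: 8.73
tool_pos: [0.6165, -0.1894, 0.3348]
orientation: [-2.535, -1.854, 0.0]
force: [-0.8, 0.5, -2.9]
opening: 0.0087
gripper_force: 50.0
t 8.8333 pos [ 0.6165 -0.1895  0.335 ] xaz 72.3559056789323 shift [0.0008 0.0008 0.001 ] turn 0.055905678932305136 open 0.008726688295113093 F [-0.4604 -0.3776 -2.9702] q6 -0.06971059225502665
```

View pics/ho.png

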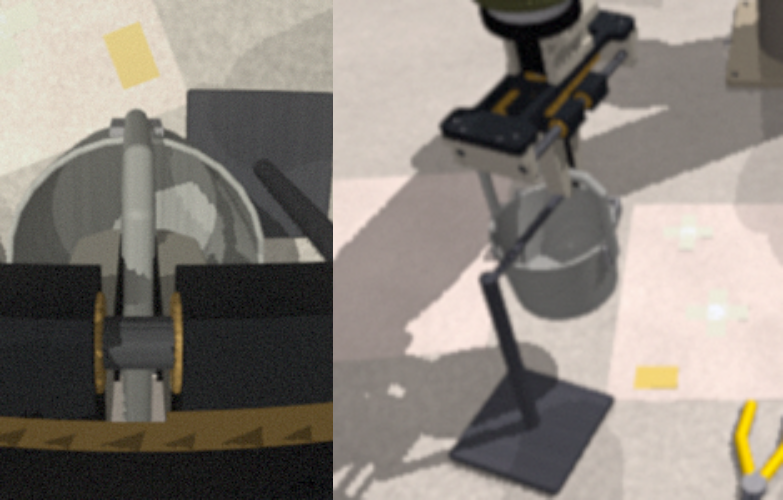

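The hook runs through the opening between rim and bar with no contact force. I'll lower it until the hook takes the load.

```bash
python3 -m jog '0 0 0 .006 0;0 0 0 .01 0;0 0 0 .01 0;0 0 0 .006 0;0 0 0 .004 0;0 0 0 .002 0;0 0 0 0 0;0 0 0 0 0'; python3 -m jog '0 0 0 .001 0;0 0 0 .001 0;0 0 0 .001 0;0 0 0 .001 0;0 0 0 0 0;0 0 0 0 0'
```

```text
t: 9.65
tool_pos: [0.6171, -0.1898, 0.2969]
orientation: [2.536, 1.854, 0.0]
force: [-0.1, -0.7, -2.1]
opening: 0.0084
gripper_force: 50.0
t: 10.15
tool_pos: [0.617, -0.1897, 0.2927]
orientation: [-2.536, -1.854, 0.0]
force: [-0.6, 0.6, -2.5]
opening: 0.0084
gripper_force: 50.0
```

```bash
for i in 1; do python3 -m jog '0 0 0 .001 0;0 0 0 0 0;0 0 0 0 0;0 0 0 0 0'; python3 -m jog '0 0 0 .001 0;0 0 0 0 0;0 0 0 0 0;0 0 0 0 0'; python3 -m jog '0 0 0 .001 0;0 0 0 0 0;0 0 0 0 0;0 0 0 0 0'; done
```

```text
t: 10.48
tool_pos: [0.6171, -0.1898, 0.2919]
orientation: [2.536, 1.854, 0.0]
force: [1.2, 0.4, -1.8]
opening: 0.0083
gripper_force: 50.0
t: 10.82
tool_pos: [0.6171, -0.1898, 0.2912]
orientation: [2.536, 1.854, 0.001]
force: [-0.3, 1.7, 0.3]
opening: 0.0082
gripper_force: 50.0
t: 11.15
tool_pos: [0.6172, -0.1897, 0.2903]
orientation: [2.535, 1.854, 0.001]
force: [-1.4, 2.1, 3.8]
opening: 0.0086
gripper_force: 50.0
```

Contact is at the expected height. I'll ease off 1 mm, open, and check.

```bash
python3 -m jog '0 0 0 -.001 0;0 0 0 0 0;0 0 0 0 0' 10; python3 -m jog '.15 0 0 0 0;.2 0 0 0 0;.3 0 0 0 0;.4 0 0 0 0;.5 0 0 0 0;.5 0 0 0 0;.5 0 0 0 0;.5 0 0 0 0;.5 0 0 0 0;.5 0 0 0 0'; python3 - <<'E'
from h import *
import cv2
t=cv2.resize(cv2.convertScaleAbs(robot.read_camera('wrist')['color'][...,::-1],alpha=1.4)[100:400,200:400],None,fx=5/3,fy=5/3)
s=cv2.resize(cv2.convertScaleAbs(C['scene']['color'][110:310,100:280,::-1],alpha=1.4),None,fx=2.5,fy=2.5)
cv2.imwrite('pics/op.png',np.hstack([t,s]))
E
```

```text
t: 11.4
tool_pos: [0.617, -0.1898, 0.2903]
orientation: [-2.536, -1.854, 0.0]
force: [0.7, 0.7, 0.3]
opening: 0.0094
gripper_force: 10.0
t: 12.23
tool_pos: [0.617, -0.1897, 0.2908]
orientation: [2.536, 1.854, 0.0]
force: [-1.2, 1.3, 0.0]
opening: 0.0468
gripper_force: 0.0
```

View pics/op.png

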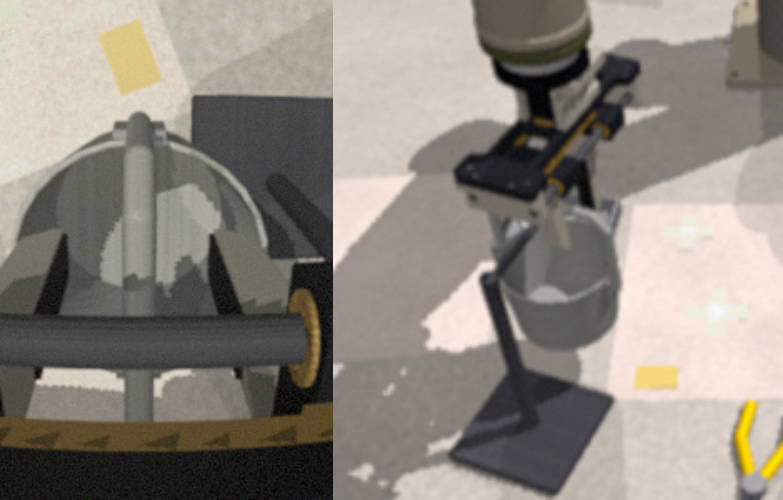

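The pail hangs on the hook and the fingers are clear on both sides. I'll retract upward.

```bash
python3 -m jog '.6 0 0 -.006 0;.6 0 0 -.012 0;.6 0 0 -.015 0;.6 0 0 -.02 0;.6 0 0 -.02 0;.6 0 0 -.02 0;.6 0 0 -.02 0;.6 0 0 -.01 0;.6 0 0 0 0;.6 0 0 0 0'; python3 -m jog '.6 0 -.02 0 0;.6 0 -.035 0 0;.6 0 -.035 0 0;.6 0 -.035 0 0;.6 0 -.035 0 0;.6 0 -.02 0 0;.6 0 0 0 0;.6 0 0 0 0;.6 0 0 0 0;.6 0 0 0 0';python3 -m jog '.6 0 0 0 0;.6 0 0 0 0;.6 0 0 0 0;.6 0 0 0 0;.6 0 0 0 0;.6 0 0 0 0;.6 0 0 0 0;.6 0 0 0 0;.6 0 0 0 0;.6 0 0 0 0' >/dev/null; python3 - <<'E'
from h import *
import cv2
a=C['scene']['color'].copy()
for k in range(10):robot.read_camera('scene')
b=robot.read_camera('scene')['color']
print("moving px",(np.abs(a.astype(int)-b)[110:310,100:280].max(2)>40).sum())
t=cv2.resize(cv2.convertScaleAbs(C['top']['color'][130:330,330:450,::-1],alpha=1.4),None,fx=2.5,fy=2.5)
s=cv2.resize(cv2.convertScaleAbs(b[110:310,100:280,::-1],alpha=1.4),None,fx=2.5,fy=2.5)
cv2.imwrite('pics/end.png',np.hstack([t,s]))
E
```

```text
t: 13.22
tool_pos: [0.6172, -0.1898, 0.4145]
orientation: [2.535, 1.853, 0.001]
force: [-0.0, 0.2, -0.2]
opening: 0.0557
gripper_force: 0.0
t: 14.05
tool_pos: [0.446, -0.1354, 0.4128]
orientation: [-2.535, -1.854, 0.001]
force: [0.6, 0.1, 0.5]
opening: 0.0558
gripper_force: 0.0
moving px 0
```

View pics/end.png

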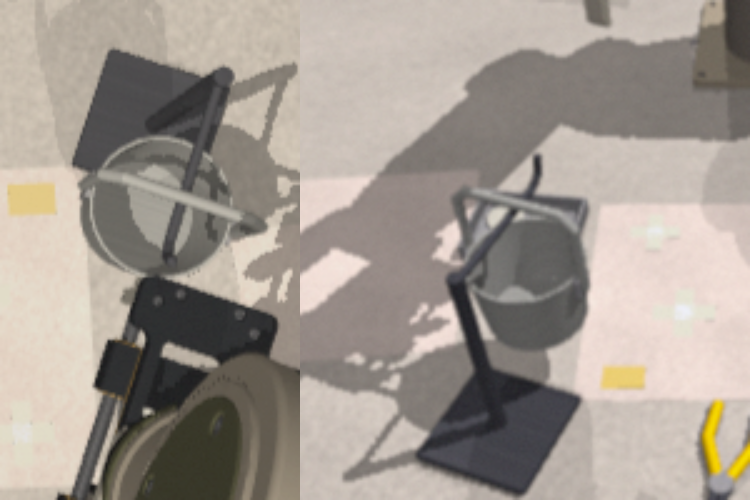

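```bash
python3 - <<'E'
from h import *
a=tri(ray("top",364.5,201.5),ray("scene",213,192));b=tri(ray("top",432,219),ray("scene",164,188))
d=a-b;m=(a+b)/2;print(a,b,np.linalg.norm(d),"tilt deg",np.degrees(np.arcsin(d[2]/np.linalg.norm(d))))
h=np.array([.9526,-.304,0]);l=np.array([.304,.9526,0]);e=m-[.6047,-.2126,.22];print("hook frame",e@h,e@l,e[2])
E
```

```text
[ 0.619  -0.144   0.2354] [ 0.5908 -0.2683  0.2168] 0.1288666729528382 tilt deg 8.306411225583462
hook frame -0.0017876845876707427 0.00619357378222996 0.00612517311958502
```

```bash
python3 -c "
from plant import robot
print(robot.close_job())"
```

```text
the job is handed in; nothing more can be done
None
```

The pail hangs freely by its handle on the stand's hook, tilted about 8° and about 6 mm off-centre by camera measurement. The gripper has let go and is clear, the bystanders were not touched, and the job is handed in (the hand-in call gave no verdict).

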